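# Clamp a carving blank with a ratchet lever

### The arm

A 7-joint arm with a two-finger parallel gripper is mounted at the origin on a cart in front of the work surface, level with it; the furniture and walls round the work are solid. World frame = base frame: x ahead of the robot, y to its left, z up, the work surface at z = 0. Lengths are in mm, angles in rad, forces in N, time in s.
With the tool pointing down it reaches from about 400 to 875 mm from the base axis. Payload 6.5 kg.
Tool frame: the origin (TCP) lies midway between the tips of the shut fingers; the grasp point (between the pads) lies manip.grip_depth behind it (manip.grip_depth is the distance from the TCP to the grasp point, in mm); z points along the fingers, y is the line along which they close (so a half turn about z gives the same grasp; the last joint's range is limited). The gripper opens to 88 mm and grips with 3 to 60 N. Pads are 18 mm wide; open, the fingers measure 123 mm over their backs; the gripper's body (75 mm by 187 mm) begins 45 mm behind the grasp point.
Start: joints at [1.28, 0.536, -0.004, 1.538, 0.003, 1.067, -0.071], TCP at [144.889, -633.638, 238.716] pointing down, gripper open.
Joint ranges: [-2.7, 2.7], [-0.37, 2.16], [-1.27, 1.26], [0.24, 2.4], [-1.31, 4.45], [0.19, 1.91], [-2.76, 2.76]. Speed limits (rad/s): [2.39, 2.39, 3.14, 3.14, 3.14, 3.14, 3.14].

### API

Orientations are given as a rotation vector (axis times angle).
In Python, from station import readout, imaging, ticket, look_for, cut_out, spot_point, manip gives the robot as it stands.
- The arm moves only by the tool drive_tool, never from a script. Its arguments are lists of equal length, an entry for each row: "travel": the shift along the world's x, y, z in mm, a list of three; "roll": the turn about the world's z in rad; "grip": the finger opening in mm, from 0 to 88.1. In form: {"travel": [[dx, dy, dz], ...], "roll": [roll, ...], "grip": [grip, ...]}. A call has 1 to 5 rows; each row is the pose to reach, as a shift and turn from the pose commanded when the call began; what a row does not reach only later rows make up. A row lasts 1/10 s, in which the tool goes at most 50 mm and 8.59 degrees, less where a joint would pass 70% of its speed; a pose out of reach is approached as far as the arm can. A call with a gripper value outside its range is refused whole. The fingers move at their own pace and stop on an object; the grip force is fixed at half the most. Time passes only in rows, so rows that repeat a pose let the fingers close. It gives the time, the measured TCP pose, the force, the opening and the grip force at its end, in the units of the state.
- readout.get_state(): the state, without advancing time (a new reading comes with each control period).
- imaging.snapshot(name): name is "scene" or "top" or "wrist"; returns the picture (384x512x3 uint8, blue, green, red); there is no depth.
- imaging.camera_model(name): a dict with "fx", "fy", "cx", "cy" (pixels), "rvec" (rotation vector, rad) and "tvec" (3), from world to camera coordinates, as OpenCV has them. Camera axes: x right, y down, z forward; pixel columns grow to the right and rows downward; lengths in mm; the calibration is good to about 2 mm. A picture is of the moment at which its call begins: read the wrist's pose just before it. camera_model takes no time and is no camera call; for the wrist camera it gives the pose at the moment of the call.
- ticket.hand_in(): hands the job in; it is judged then, once.
Trained networks look in the newest picture that a camera, given by its name, has taken for a name from the list of things; names that differ only in an ending like _2 or _b are one class to them, and where a whole thing is asked for, a point or a joint stands for the part that bears it (a point fixed in the world has none). Each returns a list of dicts, best first, with "confidence" (0 to 1); they miss things now and then, are a little off and sometimes report something else, mostly with a low value. They report only what shows in the picture. A call takes as long as a camera call. They do not tell look-alikes from the thing itself.
- look_for(thing, camera): "at" ([x, y, z] in mm, in world coordinates, good to about 4 mm: the middle of the surface that is visible of it).
- cut_out(thing, camera): "pixels" (384x512 bool, what is visible of it).
- spot_point(thing, camera): "at" ([x, y, z] in mm, in world coordinates, good to about 4 mm: a listed point, or the origin of a listed thing).
The state is a dict: "time": time; "joint_positions": joint angles; "qd": joint speeds; "tau": joint torques, N m; "position": TCP position; "tool_rot": TCP orientation; "ft_force": force on the tool from outside, world axes, zero at the start; "ft_torque": the same for the moment, N m; "width": opening from 0.0 (shut) to 1.0 (fully open); "finger_force": force on a finger pad.
Only numpy, scipy, OpenCV 4.12 (cv2) and the standard library are available. Lean on these libraries where they do the work, as an engineer would, in place of code of your own. Each camera call takes 0.05 s, during which the arm holds its last target. There are 200 camera calls.

### The job

Clamp the wooden blank firmly between the sliding jaw and the fixed stop using the ratchet lever: pull the lever clockwise (seen from above), lift it off its serrations and swing it back, let it drop into the serrations again, and pull on until the blank is held firmly. It is soft wood, so do not overtighten and bruise it; leave the blank flat on the bed, the lever seated down in its serrations and everything else on the bench where it is.

Things in the scene. Friction and masses are not known exactly. Their poses are not given: they have to be found in the camera images.
- clamp: grey clamp, fixed: bed plate 110 x 250 x 12 mm (bed top z = 12 mm) with a pinion housing, top z 45 mm. Origin on the bench under the lever's vertical turning axis. Its -y axis is the way the jaw closes (pad, blank, stop follow along -y). Two steel posts, 10 mm thick, tops at z 98 mm, stand 50 mm from the axis and let the arm swing only 0.73 rad either side of the clamp's -x axis, lifted or not.
- knob (a point): grip point of the lever: upright black knob, 22 mm diameter, from 22 mm below this point to 20 mm above, at the end of a dark steel arm 12 mm thick that passes under it (arm top 18 mm below this point). It is 110 mm from the turning axis, at z = 100 mm with the lever seated, and rises with the lever. The arm points from the axis to the knob.
- pinion (a joint): turn of the serrated pinion, rad, clockwise (tightening) positive; starts within 0.1 of 0. A friction brake (0.9 N m) holds it where left: about 7 to 8 N across the arm at the knob, jaw running free. Each 10 N of clamping force adds about 1 N (a firm grip twists the knob too and hides up to half). Firm is 30 to 45 N; under 20 N is loose; over 60 N bruises. It climbs 550 N per rad.
- lift (a joint): lift of the lever on its axis, m: 0 seated, at most 0.014. A spring presses it down: about 5 N to start lifting, 9 N at the top. The 16 serrations (one every 0.393 rad, about 0.03 rad of play either way) are 6 mm deep, so it swings free from 0.007 up. Let down between serrations it rests on rounded tooth tips and drops in when turned a little.
- lever (a joint): turn of the lever relative to the pinion, rad, positive clockwise from above; 0 at the start. Stays within 0.12 (play, and give of the serrations under load) while the lever drives the pinion; swinging back makes it negative; seated only near whole multiples of 0.393.
- jaw: the sliding jaw: grey block 86 x 20 x 34 mm on two rods. Origin: the clamp's origin moved along the clamp's -y by the jaw's travel (12 mm per rad of the pinion, 0 at pinion 0). On its face is a black rubber pad, 80 mm wide, 28 mm tall, face 81 mm along -y from this origin, which yields under 1 mm when firmly clamped.
- blank: loose pale wooden blank 38 x 90 x 22 mm lying flat on the bed between pad and stop, a few mm from both, 90 mm side across the bed. Origin at the centre of its underside, x along the 38 mm side (the clamped one).
- stop: grey upright stop block, 86 x 18 x 36 mm with a 10 mm foot behind, screwed to the bed. Origin at the centre of the upright's underside; its working face is 9 mm towards the jaw (+y).
- honing_oil: bystander: small brown dropper bottle, 33 mm wide, 102 mm tall, standing right of the clamp. Origin at its underside.
- sanding_block: bystander: cork sanding block 64 x 110 x 29 mm, right of the clamp. Origin at its underside.
- wax_tin: bystander: round green-lidded tin, 69 mm diameter, 31 mm tall, near the front right. Origin at its underside.
- axis_top (a point): top of the lever's turning axis, z 107 mm. The lever starts near the post on the clamp's -y side; tightening (clockwise from above) carries it to the +y post. One swing is not enough: 1.6 to 2.6 rad of pinion turn are needed in all.
There are look-alikes about, which are no part of the job. Leave any red look-alike of the blank alone.

How it is judged:
By the outcome, as a careful person would: the job done as asked, in the order asked, and still so for the second after the job is handed in, with the robot touching nothing.
It also fails if it takes over 67 s, if anything falls off the work surface, if the arm or the gripper's body presses on something with over 40 N, if the wrist force passes 120 N, or if a joint passes its speed limit or range.

## Working session

There is one attempt and no reset: what is moved stays moved. The work goes in short steps, Python scripts to look and compute and a tool call to move; the robot and the scene stay as the last step left them, time stands still between calls to the robot, and variables do not carry over. Pictures are saved under pics/ and viewed, at most 10 in all, crops included, and the job is handed in when it is done.

Besides the shell and the picture viewer there is one more tool, called after "Call:" as name([rows], argument=value, ...), one row to a line, values as JSON. drive_tool: Moves the arm, as the interface text tells. Its arguments: {"type":"object","properties":{"travel":{"type":"array","items":{"type":"array","items":{"type":"number"}}},"roll":{"type":"array","items":{"type":"number"}},"grip":{"type":"array","items":{"type":"number"}}},"required":["travel","roll","grip"]}

```bash
mkdir -p pics
python3 - <<'E'
from station import *
import cv2,numpy as np
s=readout.get_state();print(s['time'],s['position'],s['tool_rot'],s['ft_force'],s['width'],manip.grip_depth)
ims=[]
for c in ('scene','top'):
    im=imaging.snapshot(c);cv2.imwrite(f'pics/{c}0.png',im)
    for t in ('knob','axis_top','clamp','jaw','blank','stop','honing_oil'):
        for d in spot_point(t,c)[:3]: print(c,t,np.round(d['at'],1),round(d['confidence'],2))
    ims.append(im)
cv2.imwrite('pics/both.png',cv2.resize(np.hstack(ims),None,fx=.78,fy=.78))
print(readout.get_state()['time'])
E
```

```text
0.0 [ 144.76072147 -633.06891571  237.83313112] [-3.12008943e+00 -3.52341817e-01  4.91515929e-04] [-0.12678876 -0.09059383 -0.0553942 ] 0.9999144075690042 18.700000000000003
scene knob [470.  184.2 100.5] 0.86
scene axis_top [568.5 222.6 106.7] 0.81
scene axis_top [ 600.8 -182.7   -3.8] 0.25
scene clamp [570.  226.    2.2] 0.66
scene blank [483.5 394.5  -1.3] 0.82
scene stop [525.2  74.5  16. ] 0.82
scene honing_oil [ 600.6 -181.1   -4. ] 0.69
scene honing_oil [524.8  74.9  13.7] 0.48
scene honing_oil [ 5.685e+02  2.227e+02 -5.000e-01] 0.34
top knob [465.2 183.3  98.2] 0.53
top axis_top [568.4 226.6 106.3] 0.76
top clamp [567.7 219.9   2.7] 0.94
top jaw [ 5.697e+02  2.216e+02 -3.000e-01] 0.68
top blank [484.4 393.1  -1.9] 0.89
top blank [535.3 118.2   6.9] 0.53
top stop [528.5  79.   14.2] 0.7
top honing_oil [ 597.1 -185.7   -1.9] 0.47
0.8
```

View pics/both.png

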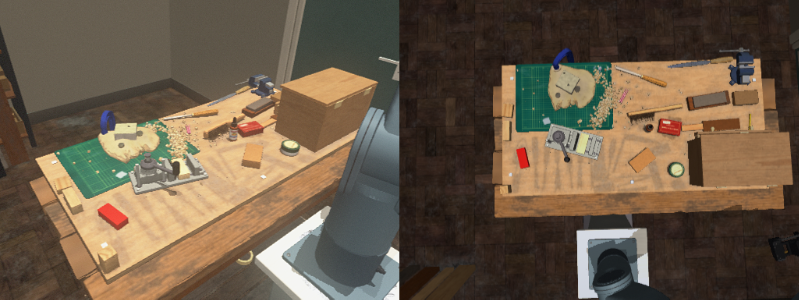

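Run:
```python
import cv2,numpy as np
a=cv2.imread('pics/scene0.png');b=cv2.imread('pics/top0.png')
c=lambda im,x,y,w,h,W,H:cv2.resize(im[y:y+h,x:x+w],(W,H),interpolation=cv2.INTER_CUBIC)
up=np.hstack([c(b,175,150,90,66,400,293),c(a,155,185,120,88,400,293)])
lo=np.hstack([c(b,340,60,172,225,230,300),c(a,240,70,272,144,567,300)])[:,:800]
cv2.imwrite('pics/crop.png',np.vstack([up,cv2.resize(lo,(800,300))]))
```

```text
(no output)
```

View pics/crop.png

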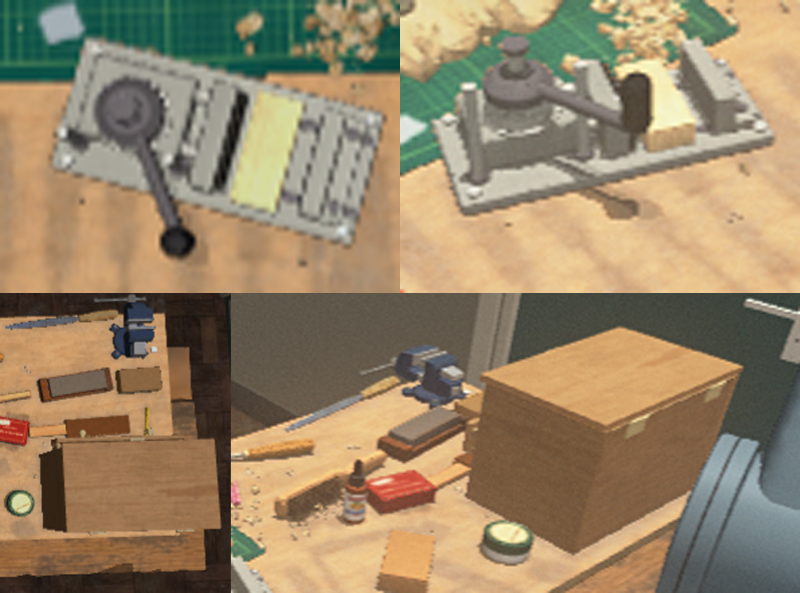

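```bash
cat > h.py <<'E'
from station import *
import cv2,numpy as np
def P(c):
    m=imaging.camera_model(c);R=cv2.Rodrigues(np.array(m['rvec'],float))[0];t=np.array(m['tvec'],float).reshape(3,1)
    K=np.array([[m['fx'],0,m['cx']],[0,m['fy'],m['cy']],[0,0,1]]);return K@np.hstack([R,t])
def tri(a,b):
    X=cv2.triangulatePoints(P('scene'),P('top'),np.array(a,float).reshape(2,1),np.array(b,float).reshape(2,1));return (X[:3]/X[3]).ravel()
def onz(c,p,z):
    M=P(c);A=np.column_stack([M[:,0],M[:,1],-np.array([p[0],p[1],1.])]);return np.linalg.solve(A,-(M[:,2]*z+M[:,3]))[:2]
E
python3 - <<'E'
from h import *
for a,b in [((420,135),(388.6,238)),((361,109),(388.6,170)),((485.6,106),(505,237))]: print(tri(a,b).round())
print(onz('scene',(405.5,194),0).round())
# clamp features: axis, knob
print('axis',onz('top',(175+129/4.444,150+112/4.444),107),'knob top',onz('top',(175+177/4.444,150+241/4.444),120))
# bed plate corners (z=12) top view
for q in [(90,40),(55,165),(347,240),(382,118)]: print(onz('top',(175+q[0]/4.444,150+q[1]/4.444),12).round(1))
E
```

```text
[ 342. -358.  204.]
[ 551. -369.  204.]
[ 338. -710.  206.]
[ 346. -384.]
axis [564.23192739 215.39638867] knob top [466.17175959 180.25955203]
[633.9 258.1]
[533.7 288. ]
[466.6  55.8]
[563.8  24.8]
```

Call:
drive_tool([
  [0,0,50],
  [0,0,100],
  [45,40,100],
  [90,80,100],
  [130,115,100],
], roll=[0,0,0,0,0], grip=[88,88,80,70,60])

```text
time: 1.3
position: [258.2, -533.1, 339.2]
tool_rot: [3.121, 0.351, 0.001]
ft_force: [1.2, -0.4, 0.1]
width: 0.75
finger_force: 0.0
```

Call:
drive_tool([
  [35,35,0],
  [70,70,0],
  [105,105,0],
  [125,145,0],
  [145,185,0],
], roll=[0,0,0,0,0], grip=[60,60,60,60,60])

```text
time: 1.8
position: [403.2, -347.4, 338.8]
tool_rot: [3.121, 0.353, 0.0]
ft_force: [0.1, -0.1, -0.1]
width: 0.679
finger_force: 0.0
```

Call:
drive_tool([
  [5,45,0],
  [10,90,0],
  [15,135,0],
  [20,180,0],
  [25,225,0],
], roll=[0,0,0,0,0], grip=[60,60,60,60,60])

```text
time: 2.3
position: [427.1, -122.4, 339.0]
tool_rot: [3.121, 0.352, 0.001]
ft_force: [1.1, -0.2, -1.4]
width: 0.68
finger_force: 0.0
```

Call:
drive_tool([
  [5,45,-10],
  [10,90,-20],
  [15,135,-30],
  [20,180,-40],
  [20,200,-50],
], roll=[0,0,0,0,0], grip=[60,60,60,60,60])

```text
time: 2.8
position: [447.3, 80.2, 288.9]
tool_rot: [-3.119, -0.36, -0.002]
ft_force: [-0.4, -0.4, 0.3]
width: 0.68
finger_force: 0.0
```

Run:
```python
from h import *
s=readout.get_state();print(s['position'])
im=imaging.snapshot('wrist');cv2.imwrite('pics/w1.png',im)
for t in ('knob','axis_top','stop','blank','clamp','jaw'):
    for d in spot_point(t,'wrist')[:2]: print(t,np.round(d['at'],1),round(d['confidence'],2))
```

```text
[447.25323814  80.18783804 288.85451472]
knob [470.  185.6 103.1] 0.81
axis_top [574.5 224.9 110.8] 0.83
axis_top [468.3 185.3 103.6] 0.75
stop [527.4  74.5  16.1] 0.88
blank [480.8 393.4  -1.9] 0.94
blank [538.3 119.8   9.8] 0.66
clamp [575.7 217.5  -4.1] 0.94
jaw [540.  123.2   9.8] 0.21
```

View pics/w1.png

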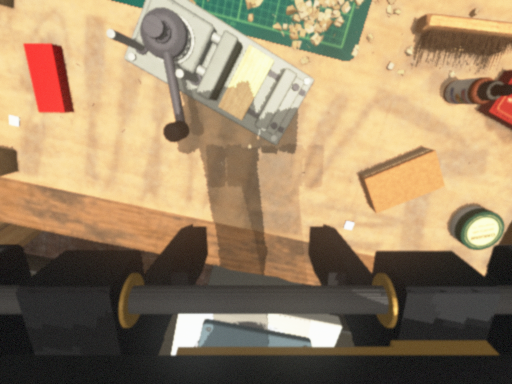

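Run:
```python
from h import *
print(onz('wrist',(176,129),120),onz('wrist',(176,131),110), onz('wrist',(160,18),107),onz('wrist',(163,30),90))
im=cv2.imread('pics/w1.png');cv2.imwrite('pics/w1c.png',cv2.resize(im[0:160,100:320],(800,582),interpolation=cv2.INTER_CUBIC))
```

```text
[474.26558676 172.21722492] [470.39958191 174.50733161] [581.33329935 206.74849883] [573.36179151 208.19788995]
```

View pics/w1c.png

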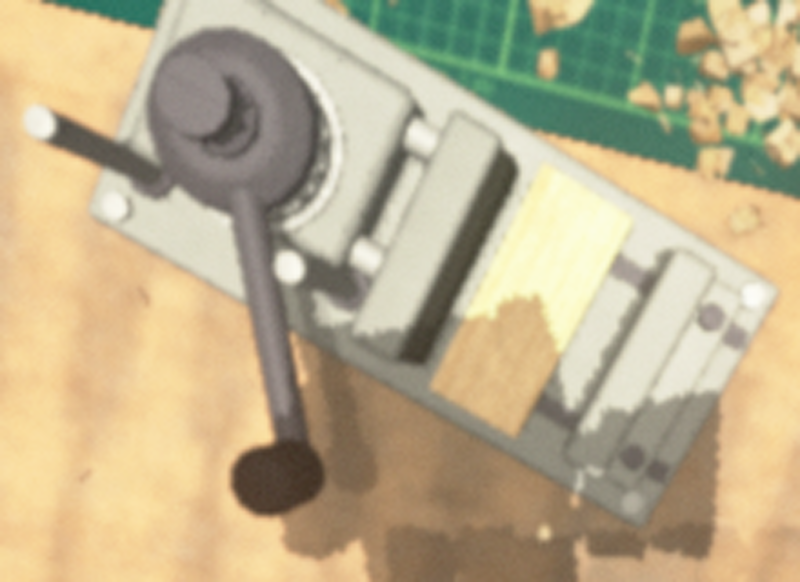

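Run:
```python
from h import *
f=lambda x,y:(100+x*.275,y*.275)
k=onz('wrist',f(262,480),120);a=onz('wrist',f(188,92),107);print('knob',k,'axis',a,np.linalg.norm(k-a))
p1=onz('wrist',f(42,122),98);p2=onz('wrist',f(290,265),98);print('posts',p1,p2)
for q in [(95,212),(640,525),(777,292)]: print('bed',onz('wrist',f(*q),12).round(1))
M=P('wrist');h=M@np.array([0,0,-1,0.]);print('nadir',h[:2]/h[2])
```

```text
knob [470.00610109 176.09705049] axis [572.7272724  214.44143564] 109.64456624696483
posts [556.57592532 259.39078978] [533.54023536 182.00197742]
bed [538.1 280.7]
bed [467.4  48.3]
bed [568.   17.7]
nadir [257.08648889  99.48643194]
```

Call:
drive_tool([
  [0,30,-30],
  [-5,60,-60],
  [-8,80,-100],
  [-8,80,-100],
], roll=[0.05,0.1,0.15,0.15], grip=[60,60,60,60])

```text
time: 3.55
position: [436.2, 156.3, 185.3]
tool_rot: [-3.085, -0.591, 0.011]
ft_force: [-0.9, -1.0, 0.2]
width: 0.683
finger_force: 0.0
```

Run:
```python
from h import *
s=readout.get_state();print(s['position'],s['tool_rot'])
im=imaging.snapshot('wrist');cv2.imwrite('pics/w2.png',cv2.resize(im,(800,600),interpolation=cv2.INTER_CUBIC))
for t in ('knob','axis_top'):
    for d in spot_point(t,'wrist')[:2]: print(t,np.round(d['at'],1),round(d['confidence'],2))
M=P('wrist')
for X in [(470,176,120),(470,185,120),(573,214,107),(573,224,107)]:
    h=M@np.array([*X,1.]);print(X,h[:2]/h[2]*800/512)
```

```text
[436.19964043 156.27224849 185.3031485 ] [-3.08512066 -0.59065804  0.01109054]
knob [468.7 186.1 102.9] 0.61
(470, 176, 120) [381.71970626 245.52362444]
(470, 185, 120) [364.93057878 239.12348803]
(573, 214, 107) [383.68665142   2.60563958]
(573, 224, 107) [363.04005702  -6.65758063]
```

View pics/w2.png

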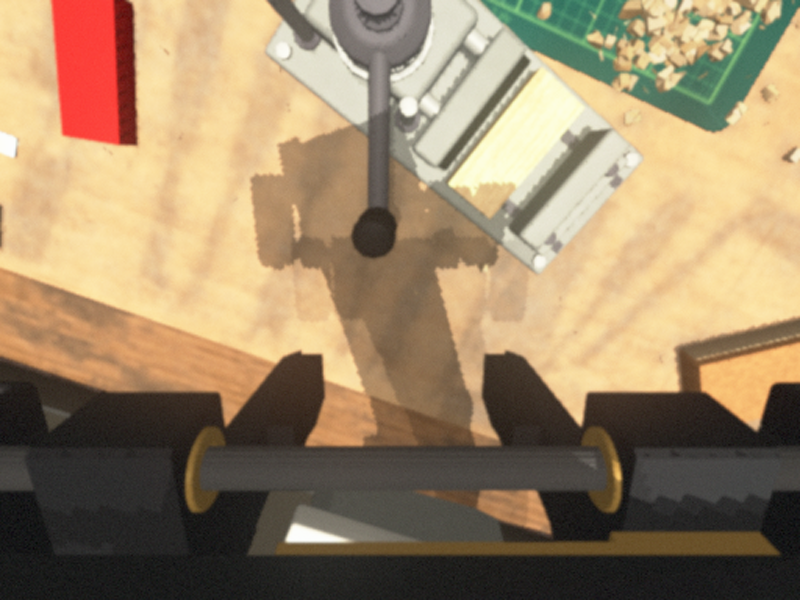

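Run:
```python
from h import *
s=readout.get_state();print(s['time'],s['position'],s['tool_rot'],s['qd'].round(3) if hasattr(s['qd'],'round') else s['qd'])
print(onz('wrist',(374*.64,237*.64),118),onz('wrist',(381*.64,3*.64),107))
```

```text
3.7 [440.28752594 154.55050958 189.77161725] [3.08675274e+00 5.80906421e-01 1.81678098e-03] [ 0.012 -0.023 -0.001 -0.01   0.    -0.005 -0.004]
[472.2768076  181.11202677] [572.40883067 215.08796122]
```

Run:
```python
from h import *
im=imaging.snapshot('wrist');s=readout.get_state();print(s['position'],s['tool_rot'],s['ft_force'])
cv2.imwrite('pics/w3.png',cv2.resize(im[:200,160:360],(600,600),interpolation=cv2.INTER_CUBIC))
np.save('P3.npy',P('wrist'))
for t in ('knob','axis_top'):
    for d in spot_point(t,'wrist')[:2]: print(t,np.round(d['at'],1),round(d['confidence'],2))
```

```text
[440.71785053 154.55478148 190.19355567] [3.08688989 0.58026517 0.00378848] [ 0.30968938 -0.37739257 -0.14211204]
knob [470.9 186.8 101.2] 0.95
```

View pics/w3.png

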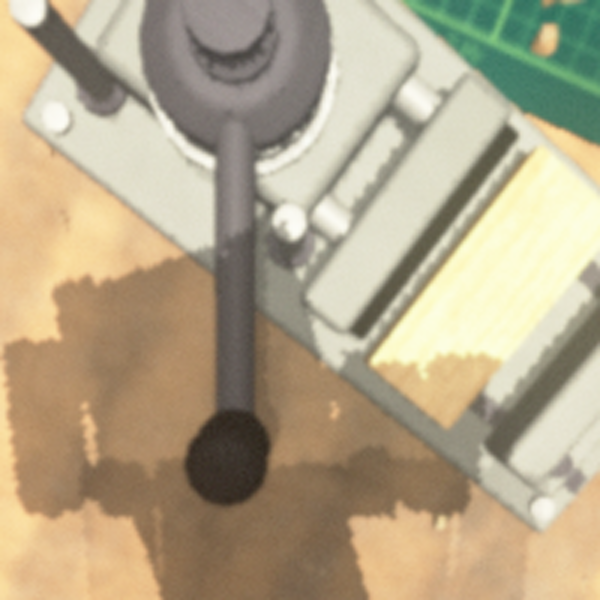

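Run:
```python
from h import *
import h
M=np.load('P3.npy');h.P=lambda c:M
g=lambda x,y:(160+x/3,y/3)
k=onz('',g(226,458),120);a=onz('',g(228,20),107);p2=onz('',g(290,220),98);p1=onz('',g(30,8),98)
print(k,a,np.linalg.norm(k-a),p1,p2,np.linalg.norm(p1-p2))
d=(p1-p2)/np.linalg.norm(p1-p2);n=np.array([d[1],-d[0]]);half=np.linalg.norm(p1-p2)/2
print('yaw',np.arctan2(-d[0],d[1]),'axis from posts',(p1+p2)/2+n*np.sqrt(2500-half**2))
r=k-a;print('knob angle',np.arctan2(-r[1],-r[0]))
```

```text
[471.20227917 183.79726759] [568.30308196 219.34749127] 103.40398592392054 [555.0595213  267.39530923] [532.98086417 189.75815167] 80.71552102951017
yaw -0.27706805011958585 axis from posts [572.41142603 220.50275756]
knob angle 0.3509599020593018
```

Call:
drive_tool([
  [15,14,-20],
  [29,29,-40],
  [29,29,-75],
  [29,29,-106],
  [29,29,-106],
], roll=[0,-0.01,-0.01,-0.01,-0.01], grip=[50,46,46,46,46])

```text
time: 4.35
position: [466.8, 183.0, 80.7]
tool_rot: [3.088, 0.568, -0.007]
ft_force: [0.6, -0.2, -0.4]
width: 0.524
finger_force: 0.0
```

Call:
drive_tool([
  [0,0,0],
  [0,0,0],
  [0,0,0],
], roll=[0,0,0], grip=[46,46,46])

```text
time: 4.65
position: [469.5, 185.0, 84.5]
tool_rot: [-3.089, -0.569, -0.005]
ft_force: [0.2, -0.7, -0.6]
width: 0.523
finger_force: 0.0
```

Run:
```python
from h import *
s=readout.get_state();print(s['position'],s['tool_rot'],s['ft_force'],s['width'])
im=imaging.snapshot('wrist');cv2.imwrite('pics/w4.png',cv2.resize(im[60:360,60:460],(800,600),interpolation=cv2.INTER_CUBIC))
```

```text
[469.49193887 185.03590158  84.49358602] [-3.08929357 -0.56888314 -0.00492234] [ 0.22326061 -0.69930251 -0.64332418] 0.5232293870419216
```

View pics/w4.png

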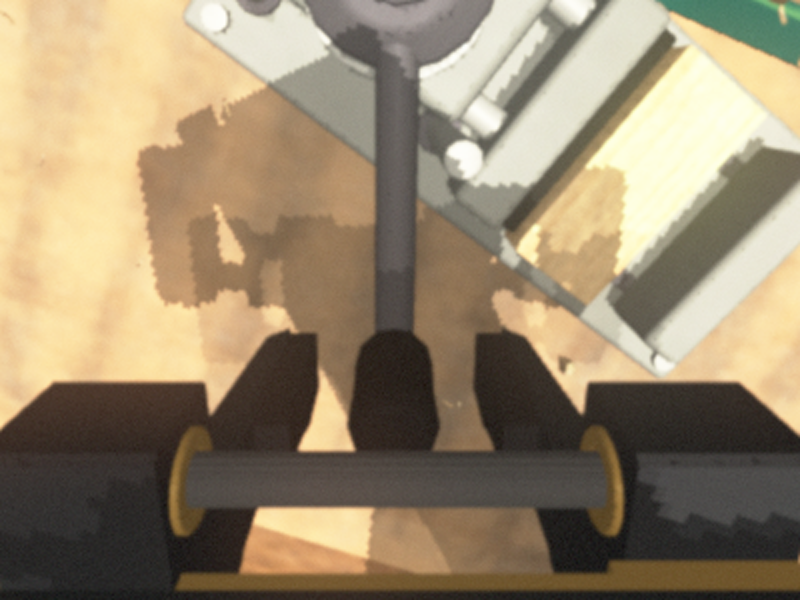

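```bash
cat > arc.py <<'E'
import numpy as np,sys
# arc.py cx cy r th0 dth n : rows relative to the start
cx,cy,r,t0,d=map(float,sys.argv[1:6]);n=int(sys.argv[6])
p=lambda t:r*np.array([-np.cos(t),-np.sin(t)])
for c in range(0,n,5):
    b=t0+c*d
    print(round(b,3),[[round(float(v),1) for v in p(b+i*d)-p(b)]+[0] for i in range(1,6)],[round(i*d,3) for i in range(1,6)])
E
python3 arc.py 572.5 221.5 109.5 .341 -0.065 20
```

```text
0.341 [[-2.2, 6.8, 0], [-3.9, 13.7, 0], [-5.1, 20.7, 0], [-5.9, 27.8, 0], [-6.3, 34.9, 0]] [-0.065, -0.13, -0.195, -0.26, -0.325]
0.016 [[0.1, 7.1, 0], [0.7, 14.2, 0], [1.7, 21.2, 0], [3.2, 28.2, 0], [5.2, 35.1, 0]] [-0.065, -0.13, -0.195, -0.26, -0.325]
-0.309 [[2.4, 6.7, 0], [5.2, 13.2, 0], [8.4, 19.6, 0], [12.1, 25.7, 0], [16.1, 31.6, 0]] [-0.065, -0.13, -0.195, -0.26, -0.325]
-0.634 [[4.4, 5.6, 0], [9.2, 10.9, 0], [14.2, 15.9, 0], [19.6, 20.5, 0], [25.3, 24.8, 0]] [-0.065, -0.13, -0.195, -0.26, -0.325]
```

Call:
drive_tool([
  [0,0,0],
  [0,0,0],
  [0,0,0],
  [0,0,0],
  [0,0,0],
], roll=[0,0,0,0,0], grip=[18,18,18,18,18])

```text
time: 5.2
position: [468.2, 184.8, 82.7]
tool_rot: [3.089, 0.57, -0.0]
ft_force: [-0.7, -0.3, 0.6]
width: 0.252
finger_force: 30.0
```

Call:
drive_tool([
  [-2.2,6.8,0],
  [-3.9,13.7,0],
  [-5.1,20.7,0],
  [-5.9,27.8,0],
  [-6.3,34.9,0],
], roll=[-0.065,-0.13,-0.195,-0.26,-0.325], grip=[18,18,18,18,18])

```text
time: 5.7
position: [461.4, 217.5, 82.3]
tool_rot: [3.137, 0.058, -0.003]
ft_force: [-1.3, -5.6, 2.7]
width: 0.251
finger_force: 30.0
```

```bash
python3 -c "
from h import *
s=readout.get_state();print(s['position'],s['tool_rot'],s['ft_force'],s['ft_torque'],s['width'])"
```

```text
[461.35443775 217.52980463  82.31334888] [ 3.13705181e+00  5.79187159e-02 -2.84608498e-03] [-1.31624286 -5.59652215  2.67601015] [-1.19759875  0.04909062  0.3034987 ] 0.25120851445900544
```

Call:
drive_tool([
  [0.1,7.1,0],
  [0.7,14.2,0],
  [1.7,21.2,0],
  [3.2,28.2,0],
  [5.2,35.1,0],
], roll=[-0.065,-0.13,-0.195,-0.26,-0.325], grip=[18,18,18,18,18])

```text
time: 6.2
position: [465.3, 252.9, 82.1]
tool_rot: [3.104, -0.449, -0.005]
ft_force: [-3.8, -3.7, 3.2]
width: 0.249
finger_force: 30.0
```

Call:
drive_tool([
  [2.4,6.7,0],
  [5.2,13.2,0],
  [8.4,19.6,0],
  [12.1,25.7,0],
  [16.1,31.6,0],
], roll=[-0.065,-0.13,-0.195,-0.26,-0.325], grip=[18,18,18,18,18])

```text
time: 6.7
position: [480.6, 285.3, 82.0]
tool_rot: [2.991, -0.945, -0.006]
ft_force: [-5.3, -3.2, 3.3]
width: 0.249
finger_force: 30.0
```

Call:
drive_tool([
  [4.4,5.6,0],
  [9.2,10.9,0],
  [14.2,15.9,0],
  [19.6,20.5,0],
  [25.3,24.8,0],
], roll=[-0.065,-0.13,-0.195,-0.26,-0.325], grip=[18,18,18,18,18])

```text
time: 7.2
position: [505.4, 311.1, 82.0]
tool_rot: [2.8, -1.415, -0.008]
ft_force: [-6.8, -1.9, 3.2]
width: 0.25
finger_force: 30.0
```

Call:
drive_tool([
  [0,0,0],
  [0,0,0],
], roll=[0,0], grip=[18,18])

```text
time: 7.4
position: [505.8, 311.4, 81.9]
tool_rot: [2.803, -1.411, -0.006]
ft_force: [-6.0, -0.0, 4.5]
width: 0.246
finger_force: 30.0
```

```bash
python3 -c "
from h import *
s=readout.get_state();print(s['position'],s['tool_rot'],s['ft_force'],s['ft_torque'],s['width'])
for c in ('top','scene'):
    imaging.snapshot(c)
    for t in ('knob','jaw','axis_top'): print(c,t,[(np.round(d['at'],1),round(d['confidence'],2)) for d in spot_point(t,c)[:2]])
"
python3 arc.py 572.5 221.5 111 -0.92 0.0785 15
```

```text
[505.82706352 311.37140549  81.92455723] [ 2.80254889 -1.41124208 -0.00554633] [-5.9728725  -0.02626425  4.53927481] [-0.13658639  1.2973675   0.11585196] 0.24633442450207568
top knob [(array([502. , 310.3,  98.7]), 0.6)]
top jaw [(array([5.654e+02, 2.077e+02, 1.000e-01]), 0.81)]
top axis_top [(array([567.8, 225.9, 106.5]), 0.55)]
scene knob [(array([504. , 311.3,  97.3]), 0.72)]
scene jaw []
scene axis_top []
-0.92 [[-6.7, -5.5, 0], [-13.0, -11.6, 0], [-18.7, -18.1, 0], [-24.0, -25.1, 0], [-28.7, -32.4, 0]] [0.079, 0.157, 0.235, 0.314, 0.393]
-0.528 [[-4.1, -7.7, 0], [-7.6, -15.7, 0], [-10.4, -23.9, 0], [-12.6, -32.4, 0], [-14.1, -40.9, 0]] [0.079, 0.157, 0.235, 0.314, 0.393]
-0.135 [[-0.8, -8.7, 0], [-1.0, -17.4, 0], [-0.4, -26.1, 0], [0.8, -34.7, 0], [2.6, -43.2, 0]] [0.079, 0.157, 0.235, 0.314, 0.393]
```

Call:
drive_tool([
  [-2.2,-1.6,0],
  [-2.2,-1.6,4],
  [-2.2,-1.6,8],
  [-2.2,-1.6,12],
  [-2.2,-1.6,12],
], roll=[0.025,0.025,0.025,0.025,0.025], grip=[18,18,18,18,18])

```text
time: 8.3
position: [506.2, 309.7, 95.0]
tool_rot: [-2.821, 1.381, 0.0]
ft_force: [-2.8, 0.3, -8.4]
width: 0.249
finger_force: 30.0
```

```bash
python3 -c "
from h import *
s=readout.get_state();print(s['position'],s['tool_rot'],s['ft_force'],s['ft_torque'],s['width'])
from scipy.optimize import least_squares as L
p=np.array([[461.4,217.5],[465.3,252.9],[480.6,285.3],[505.6,311.3]])
print(L(lambda q:np.hypot(*(p-q[:2]).T)-q[2],[572,221,110]).x, L(lambda q:np.hypot(*(p-q[:2]).T)-110,[572,221]).x)
"
```

```text
[506.20356219 309.69821775  94.95957979] [-2.82146578e+00  1.38148985e+00  3.61710541e-04] [-2.82608539  0.33990024 -8.37905598] [ 0.20106738  0.45481972 -0.14508183] 0.2486194908962684
[570.98210049 223.13763368 109.74404872] [571.22912997 223.02109415]
```

```bash
python3 arc.py 571.2 223 110 -0.927 0.0807 15
```

```text
-0.927 [[-6.9, -5.6, 0], [-13.3, -11.8, 0], [-19.2, -18.4, 0], [-24.5, -25.5, 0], [-29.2, -33.0, 0]] [0.081, 0.161, 0.242, 0.323, 0.403]
-0.524 [[-4.1, -7.9, 0], [-7.6, -16.0, 0], [-10.4, -24.4, 0], [-12.5, -33.1, 0], [-13.9, -41.8, 0]] [0.081, 0.161, 0.242, 0.323, 0.403]
-0.12 [[-0.7, -8.8, 0], [-0.7, -17.7, 0], [0.0, -26.6, 0], [1.5, -35.3, 0], [3.6, -43.9, 0]] [0.081, 0.161, 0.242, 0.323, 0.403]
```

Call:
drive_tool([
  [-6.9,-5.6,0],
  [-13.3,-11.8,0],
  [-19.2,-18.4,0],
  [-24.5,-25.5,0],
  [-29.2,-33.0,0],
], roll=[0.081,0.161,0.242,0.323,0.403], grip=[18,18,18,18,18])

```text
time: 8.8
position: [476.8, 276.3, 94.6]
tool_rot: [3.042, -0.783, -0.0]
ft_force: [-1.5, 0.7, -7.8]
width: 0.247
finger_force: 30.0
```

Call:
drive_tool([
  [-4.1,-7.9,0],
  [-7.6,-16.0,0],
  [-10.4,-24.4,0],
  [-12.5,-33.1,0],
  [-13.9,-41.8,0],
], roll=[0.081,0.161,0.242,0.323,0.403], grip=[18,18,18,18,18])

```text
time: 9.3
position: [463.3, 234.4, 94.8]
tool_rot: [3.138, -0.159, 0.001]
ft_force: [-0.5, 0.9, -7.3]
width: 0.247
finger_force: 30.0
```

Call:
drive_tool([
  [-0.7,-8.8,0],
  [-0.7,-17.7,0],
  [0.0,-26.6,0],
  [1.5,-35.3,0],
  [3.6,-43.9,0],
], roll=[0.081,0.161,0.242,0.323,0.403], grip=[18,18,18,18,18])

```text
time: 9.8
position: [467.7, 190.6, 95.0]
tool_rot: [-3.106, -0.472, -0.003]
ft_force: [0.4, 0.9, -7.4]
width: 0.246
finger_force: 30.0
```

Call:
drive_tool([
  [0,0,0],
  [0,0,0],
  [0,0,0],
], roll=[0,0,0], grip=[18,18,18])

```text
time: 10.1
position: [467.5, 191.4, 94.9]
tool_rot: [-3.107, -0.466, -0.002]
ft_force: [0.4, 0.8, -8.0]
width: 0.249
finger_force: 30.0
```

Call:
drive_tool([
  [0,0.8,-4],
  [0.2,1,-8],
  [0.2,1,-11],
  [0.2,1,-12],
  [0.2,1,-12],
], roll=[0,-0.01,-0.01,-0.01,-0.01], grip=[18,18,18,18,18])

```text
time: 10.6
position: [466.1, 191.8, 82.8]
tool_rot: [3.109, 0.452, -0.003]
ft_force: [-5.1, -0.9, 5.0]
width: 0.25
finger_force: 30.0
```

```bash
python3 -c "
from h import *
s=readout.get_state();print(s['position'],s['tool_rot'],s['ft_force'],s['ft_torque'],s['width'])"
python3 arc.py 571.2 223 110 .29 -0.05 20
```

```text
[466.10045352 191.84900792  82.77897312] [ 3.10873471e+00  4.52403428e-01 -2.97563683e-03] [-5.06504558 -0.89846497  4.97665547] [-0.23560882  0.93237906  0.06072913] 0.24961259022816762
0.29 [[-1.4, 5.3, 0], [-2.6, 10.7, 0], [-3.5, 16.1, 0], [-4.1, 21.6, 0], [-4.5, 27.1, 0]] [-0.05, -0.1, -0.15, -0.2, -0.25]
0.04 [[-0.1, 5.5, 0], [0.1, 11.0, 0], [0.6, 16.5, 0], [1.3, 21.9, 0], [2.3, 27.3, 0]] [-0.05, -0.1, -0.15, -0.2, -0.25]
-0.21 [[1.3, 5.3, 0], [2.8, 10.6, 0], [4.6, 15.8, 0], [6.7, 20.9, 0], [9.0, 25.9, 0]] [-0.05, -0.1, -0.15, -0.2, -0.25]
-0.46 [[2.6, 4.9, 0], [5.4, 9.6, 0], [8.4, 14.2, 0], [11.7, 18.6, 0], [15.1, 22.9, 0]] [-0.05, -0.1, -0.15, -0.2, -0.25]
```

Call:
drive_tool([
  [-1.4,5.3,0],
  [-2.6,10.7,0],
  [-3.5,16.1,0],
  [-4.1,21.6,0],
  [-4.5,27.1,0],
], roll=[-0.05,-0.1,-0.15,-0.2,-0.25], grip=[18,18,18,18,18])

```text
time: 11.1
position: [461.8, 217.1, 82.8]
tool_rot: [3.138, 0.057, -0.003]
ft_force: [-3.7, -5.6, 2.8]
width: 0.249
finger_force: 30.0
```

Call:
drive_tool([
  [0,0,0],
  [0,0,1],
  [0,0,2],
  [0,0,2],
  [0,0,2],
], roll=[0,0,0,0,0], grip=[18,26,26,26,26])

```text
time: 11.6
position: [462.5, 218.2, 84.6]
tool_rot: [3.14, 0.06, -0.0]
ft_force: [-0.6, -5.4, -2.9]
width: 0.294
finger_force: 2.5
```

```bash
python3 -c "
from h import *
s=readout.get_state();print(s['position'],s['tool_rot'],s['ft_force'],s['ft_torque'],s['width'])
imaging.snapshot('top');print([(np.round(d['at'],1),round(d['confidence'],2)) for t in ('jaw','knob') for d in spot_point(t,'top')[:2]])"
```

```text
[462.54757582 218.23044418  84.59824073] [ 3.14024107e+00  5.98542631e-02 -3.10886803e-04] [-0.59645611 -5.44608609 -2.90945768] [-1.01508881  0.18266196 -0.01344692] 0.2935205847479573
[(array([562.5, 207. ,  -1.8]), 0.8), (array([528.2,  77.2,  17.4]), 0.7)]
```

Call:
drive_tool([
  [0,4.4,0],
  [0,8.8,0],
  [0.4,13.2,0],
  [0.8,17.6,0],
  [1.3,22,0],
], roll=[-0.04,-0.08,-0.12,-0.16,-0.2], grip=[26,26,26,26,26])

```text
time: 12.25
position: [463.6, 239.1, 84.3]
tool_rot: [3.128, -0.257, -0.001]
ft_force: [-0.9, -8.9, -4.1]
width: 0.293
finger_force: 4.1
```

Call:
drive_tool([
  [0.4,2.2,0],
  [0.8,4.3,0],
  [1.2,6.5,0],
  [1.7,8.6,0],
  [2.2,10.8,0],
], roll=[-0.02,-0.04,-0.06,-0.08,-0.1], grip=[26,26,26,26,26])

```text
time: 12.75
position: [465.7, 249.8, 84.2]
tool_rot: [3.112, -0.412, -0.002]
ft_force: [-0.3, -7.9, -2.4]
width: 0.295
finger_force: 4.1
```

Call:
drive_tool([
  [0.5,2.1,0],
  [1,4.3,0],
  [1.6,6.4,0],
  [2.2,8.5,0],
  [2.8,10.6,0],
], roll=[-0.02,-0.04,-0.06,-0.08,-0.1], grip=[26,26,26,26,26])

```text
time: 13.25
position: [468.9, 260.2, 84.3]
tool_rot: [3.087, -0.567, -0.0]
ft_force: [-0.6, -8.8, -3.2]
width: 0.292
finger_force: 4.0
```

Call:
drive_tool([
  [0.8,2.0,0],
  [1.6,4.0,0],
  [2.4,6.0,0],
  [3.3,8.0,0],
  [4.2,10.0,0],
], roll=[-0.02,-0.04,-0.06,-0.08,-0.1], grip=[26,26,26,26,26])

```text
time: 13.75
position: [472.9, 270.1, 84.2]
tool_rot: [3.055, -0.72, -0.0]
ft_force: [-1.3, -8.6, -3.8]
width: 0.298
finger_force: 3.9
```

Call:
drive_tool([
  [0.9,2.0,0],
  [1.8,3.9,0],
  [2.8,5.8,0],
  [3.8,7.7,0],
  [4.9,9.6,0],
], roll=[-0.02,-0.04,-0.06,-0.08,-0.1], grip=[26,26,26,26,26])

```text
time: 14.25
position: [478.0, 279.4, 84.1]
tool_rot: [3.015, -0.872, 0.0]
ft_force: [1.5, -9.3, -2.6]
width: 0.298
finger_force: 3.8
```

```bash
python3 -c "
from h import *
ss=[]
s=readout.get_state();print(s['position'],s['ft_force'],s['ft_torque'])
im=imaging.snapshot('scene');cv2.imwrite('pics/s5.png',cv2.resize(im[185:273,155:275],(800,587),interpolation=cv2.INTER_CUBIC))
im=imaging.snapshot('wrist');cv2.imwrite('pics/w5.png',cv2.resize(im[:,:],(800,600),interpolation=cv2.INTER_CUBIC))"
```

```text
[477.9955399  279.44928349  84.14324326] [ 1.49576054 -9.25737199 -2.63126529] [-1.77417026 -0.05914415  0.05645715]
```

View pics/w5.png

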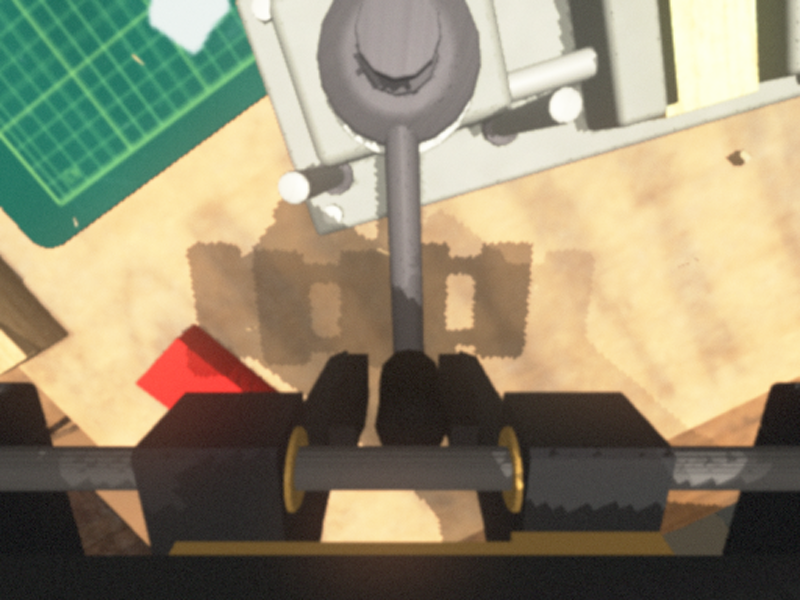

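Call:
drive_tool([
  [1.1,1.9,0],
  [2.2,3.7,0],
  [3.4,5.5,0],
  [4.6,7.3,0],
], roll=[-0.02,-0.04,-0.06,-0.08], grip=[26,26,26,26])

```text
time: 14.75
position: [482.6, 286.6, 84.1]
tool_rot: [2.977, -0.992, 0.001]
ft_force: [-0.1, -9.7, -3.2]
width: 0.295
finger_force: 3.8
```

```bash
cat > st.py <<'E'
from h import *
f=[]
s=readout.get_state();p=s['position'];t=np.arctan2(-(p[1]-223),571.2-p[0]);th=-np.arctan2(p[1]-223,571.2-p[0])
u=np.array([-np.sin(th),np.cos(th)])
F=s['ft_force'];print('theta',round(th,3),'tang',round(-F[:2]@u,2),'rad',round(F[:2]@[-np.cos(th),-np.sin(th)],2),'z',round(F[2],1),'Tz',s['ft_torque'][2],p.round(1),s['width'])
E
python3 st.py
```

```text
theta -0.622 tang 7.9 rad -5.56 z -3.2 Tz 0.10660908583511884 [482.6 286.6  84.1] 0.29455491496984887
```

Call:
drive_tool([
  [1.7,1.4,0],
  [3.1,3.1,0],
  [4.5,4.8,0],
  [6.0,6.5,0],
], roll=[-0.02,-0.04,-0.06,-0.08], grip=[26,26,26,26])

```text
time: 15.15
position: [487.7, 293.2, 83.9]
tool_rot: [2.935, -1.109, -0.001]
ft_force: [-2.4, -9.7, -2.0]
width: 0.297
finger_force: 4.4
```

```bash
python3 st.py
```

```text
theta -0.699 tang 8.94 rad -4.36 z -2.0 Tz 0.013982188756034346 [487.7 293.2  83.9] 0.2971448097339385
```

Call:
drive_tool([
  [1.3,1.2,0],
  [2.5,2.6,0],
  [3.8,3.9,0],
], roll=[-0.02,-0.035,-0.05], grip=[26,26,26])

```text
time: 15.45
position: [490.6, 296.4, 83.6]
tool_rot: [2.904, -1.182, -0.003]
ft_force: [-4.4, -11.1, -2.3]
width: 0.295
finger_force: 5.4
```

```bash
python3 st.py
```

```text
theta -0.738 tang 11.22 rad -4.2 z -2.3 Tz 0.08487639536804728 [490.6 296.4  83.6] 0.2954452900051452
```

Call:
drive_tool([
  [0,0,0],
  [0,0,0],
], roll=[0,0], grip=[26,26])

```text
time: 15.65
position: [490.7, 296.6, 83.6]
tool_rot: [2.905, -1.181, -0.003]
ft_force: [-3.8, -8.9, -1.4]
width: 0.297
finger_force: 4.8
```

```bash
python3 st.py; sleep 0
python3 - <<'E'
from h import *
im=imaging.snapshot('wrist');cv2.imwrite('pics/w6.png',cv2.resize(im[:200,250:512],(786,600),interpolation=cv2.INTER_CUBIC))
E
python3 st.py
```

```text
theta -0.74 tang 9.13 rad -3.14 z -1.4 Tz 0.11735070188993818 [490.7 296.6  83.6] 0.2967614799064964
theta -0.74 tang 9.5 rad -3.37 z -1.5 Tz 0.14945268365028141 [490.7 296.5  83.6] 0.29070814761200137
```

View pics/w6.png

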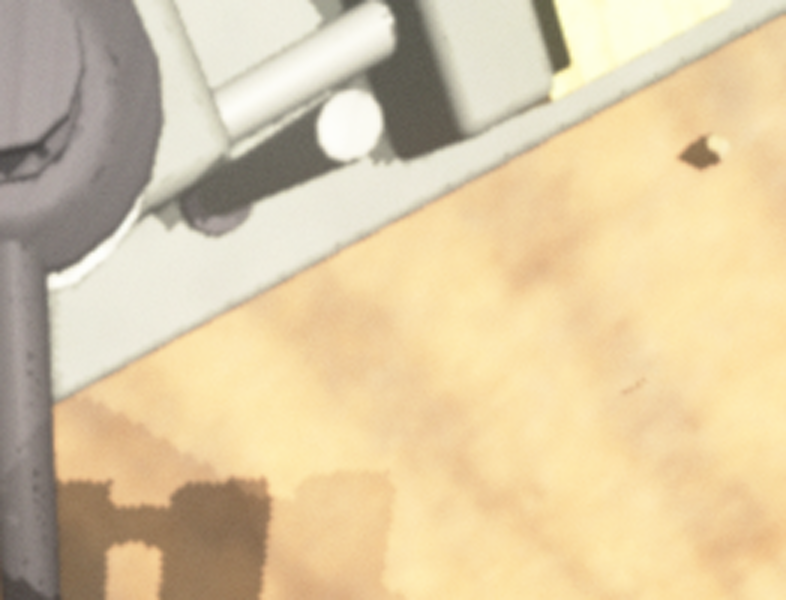

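Call:
drive_tool([
  [0.6,0.6,0],
  [1.2,1.2,0],
], roll=[-0.008,-0.016], grip=[26,26])

```text
time: 15.9
position: [491.5, 297.3, 83.5]
tool_rot: [2.894, -1.204, -0.004]
ft_force: [-5.2, -10.5, -1.0]
width: 0.295
finger_force: 5.6
```

```bash
python3 st.py
python3 - <<'E'
from h import *
for c in ('top','scene'):
    imaging.snapshot(c)
    for t in ('blank','stop','jaw'): print(c,t,[(np.round(d['at'],1),round(d['confidence'],2)) for d in spot_point(t,c)[:3]])
E
```

```text
theta -0.75 tang 11.24 rad -3.31 z -1.0 Tz 0.020186157868655602 [491.5 297.3  83.5] 0.2951933159964369
top blank [(array([535. , 102.5,   9.5]), 0.5)]
top stop [(array([527.3,  79.4,  15.1]), 0.82), (array([ 600.9, -182.6,    2.8]), 0.36), (array([535.5, 102.6,   8.2]), 0.35)]
top jaw [(array([ 408.3, -300.2,    1.7]), 0.23)]
scene blank [(array([486.2, 393.6,  -1.8]), 0.96), (array([534.2, 104.1,  10.9]), 0.83)]
scene stop [(array([528. ,  78.3,  10.9]), 0.65)]
scene jaw []
```

Call:
drive_tool([
  [0.6,0.6,0],
], roll=[-0.007], grip=[26])

```text
time: 16.4
position: [491.9, 297.8, 83.5]
tool_rot: [2.89, -1.214, -0.004]
ft_force: [-4.8, -10.2, -1.0]
width: 0.302
finger_force: 5.7
```

```bash
python3 st.py
```

```text
theta -0.756 tang 10.74 rad -3.48 z -1.0 Tz 0.025682613535794013 [491.9 297.8  83.5] 0.3020672258469454
```

Call:
drive_tool([
  [-0.7,-0.7,0],
  [-1.4,-1.4,0],
  [-1.4,-1.4,0],
  [-1.4,-1.4,0],
  [-1.4,-1.4,0],
], roll=[0,0,0,0,0], grip=[26,30,45,50,50])

```text
time: 16.9
position: [493.3, 301.7, 85.2]
tool_rot: [-2.895, 1.213, -0.001]
ft_force: [0.2, 0.8, 0.5]
width: 0.56
finger_force: 0.0
```

```bash
python3 st.py
```

```text
theta -0.791 tang -0.67 rad 0.45 z 0.5 Tz 0.009393566320739923 [493.3 301.7  85.2] 0.5604914721045882
```

Call:
drive_tool([
  [0,0,10],
  [0,0,35],
  [0,0,75],
  [-30,0,120],
  [-50,0,150],
], roll=[0,0,0,0,0], grip=[50,50,50,50,50])

```text
time: 17.4
position: [442.9, 300.9, 237.8]
tool_rot: [-2.893, 1.214, -0.0]
ft_force: [-0.4, 1.0, 0.4]
width: 0.564
finger_force: 0.0
```

Call:
drive_tool([
  [0,0,0],
  [0,0,0],
  [0,0,0],
], roll=[0,0,0], grip=[50,50,50])

```text
time: 17.7
position: [442.9, 300.1, 234.3]
tool_rot: [2.897, -1.215, -0.0]
ft_force: [0.2, 0.4, -0.7]
width: 0.566
finger_force: 0.0
```

Run:
```python
from h import *
s=readout.get_state();print(s['position'],s['ft_force'])
im=imaging.snapshot('wrist')
for c in ('wrist','scene','top'):
    im2=imaging.snapshot(c)
    for t in ('knob','blank'): print(c,t,[(np.round(d['at'],1),round(d['confidence'],2)) for d in spot_point(t,c)[:2]])
    if c=='scene': sc=im2
a=cv2.resize(im,(400,300));b=cv2.resize(sc[185:273,155:275],(400,300),interpolation=cv2.INTER_CUBIC)
cv2.imwrite('pics/end.png',cv2.resize(np.hstack([a,b]),(800,300)))
```

```text
[442.86230579 300.06534726 234.30447216] [ 0.23952213  0.41991843 -0.66807107]
wrist knob [(array([487. , 292.2, 102.8]), 0.93)]
wrist blank [(array([482.1, 392.4,  -1.7]), 0.74)]
scene knob [(array([485.5, 289.5,  98.9]), 0.7)]
scene blank [(array([536.5, 104.8,  14. ]), 0.94), (array([488. , 390.9,  -1.2]), 0.79)]
top knob [(array([481.3, 288.1,  97.8]), 0.54)]
top blank [(array([536.1, 102.6,   7.1]), 0.83), (array([568.5, 223.8,   2.2]), 0.41)]
```

View pics/end.png

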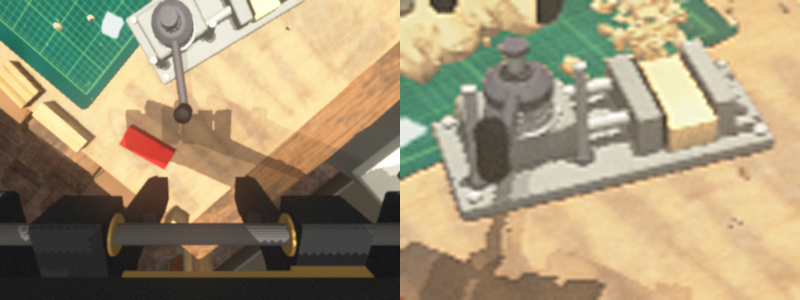

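```bash
python3 -c "
from station import ticket
print(ticket.hand_in())"
```

```text
the job is handed in; nothing more can be done
None
```

I handed the job in with the blank clamped between the jaw and the stop at an estimated 35–40 N. That figure comes from the pull force and how far the lever turned, not from a direct measurement. It took one full pull, a lifted swing back of three serrations and a second pull, about 18 s in all. After release the lever looked seated, and I noticed nothing else on the bench disturbed.

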